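# Gauge blade into the free 30-degree clamping jig

## Task

Two sloping clamping jigs stand on the bench; one already holds a strip of wood, the other is empty with its cam lever standing up. Take the gauge with the narrow blade and slide the blade down into the empty jig's slot until the shoulder of its handle is up against the jaw, then swing that jig's lever down until it is fully closed, leaving the gauge in the slot. Leave the other gauge and everything else on the bench where they are.

Things in the scene. Friction and masses are not known exactly. Their poses are not given: they have to be found in the camera images.
- narrow_gauge: The gauge to use: black handle 90 x 22 x 16 mm (x -45 to 45) with a flat steel blade 50 long, 20 wide, 4 mm thick out of one end (x 45 to 95, z 6 to 10 mm); 120 g, lying flat. Origin: centre of the handle's underside; x points along the gauge to the blade, z out of the handle's top. The handle's end face at x = 45 mm is the shoulder.
- narrow_gauge_tip (a point): Centre of the narrow blade's end, at (95, 0, 8) mm in the gauge's frame.
- wide_gauge: The gauge to leave alone: the same handle, but its blade is 38 mm wide (too wide for the slot). Same frame as narrow_gauge.
- free_jig: Empty clamping jig, fixed: plywood foot 110 x 100 x 12 mm carrying an aluminium plate that slopes at 30 degrees. Origin: centre of the foot's underside; x points to the high side, where the slot's mouth is, z up.
- free_jig_head: Sloping head of the empty jig. Origin: middle of the slot's lower edge at its mouth, at (45, 0, 90) mm in free_jig's frame. x points out of the slot, 30 degrees upward; y across the slot; z square to the plate, up. The aluminium plate is 100 x 90 x 12 mm (x -100 to 0, top at z = 0). Free air outside the mouth (x > 0).
- free_jig_mouth (a point): Middle of the mouth of the empty jig's slot, at (0, 0, 4.5) mm in free_jig_head's frame. The slot runs 50 mm inward along -x, 28 mm wide (y -14 to 14) and 9 mm high (z 0 to 9), under a bridge 52 mm wide and 8 mm thick.
- cam_lever (a joint): Angle of the empty jig's steel lever (rad): 0 = square to the plate (open), 1.45 = folded down over the plate, pointing down the slope (closed). Stays where left; takes about 2 N at its end. Pivot: along y through x = -30, z = 30 mm in free_jig_head's frame. Lever 16 mm wide, 6 mm thick.
- lever_tip (a point): Middle of the lever's black cross bar (34 mm long along y, 14 mm thick), 68 mm from the pivot: in free_jig_head's frame at x = -30 - 68 sin(angle), z = 30 + 68 cos(angle) mm.
- full_jig: The other jig, fixed, of the same build and frame, but with a wood strip (130 x 26 x 9 mm) in its slot and its lever folded down. Leave alone.
- glue_pot: White glue pot, 28 mm wide, 44 mm high, standing between the gauges; origin at the centre of its foot. Bystander.
- screwdriver: Screwdriver lying on the right, nearer the robot than the jigs; black handle, about 200 mm long. Bystander.
- wood_strip: Dark wood strip 20 x 190 x 20 mm on the robot's side; origin at the centre of its underside. Bystander.
- resin_tub: White tub, 90 mm wide, 130 mm high. Bystander.
- spray_can: Grey can, 52 mm wide, 170 mm high. Bystander.
- sanding_block: Cork sanding block 100 x 60 x 35 mm. Bystander.
- mixing_cup: White cup, 70 mm wide, 80 mm high. Bystander.

How it is judged:
On the way, in this order (a step that is already met when the one before it is completed fails the run):
1. the narrow blade is in the empty jig's slot up to its shoulder (within 4 mm) while the lever is still open (x of narrow_gauge_tip in the frame of free_jig_head below -0.046 m and y of narrow_gauge_tip in the frame of free_jig_head between -0.009 and 0.009 m and z of narrow_gauge_tip in the frame of free_jig_head between -0.002 and 0.011 m and x of narrow_gauge in the frame of free_jig_head above 0.035 m and value of joint cam_lever below 0.8 rad), for 0.2 s.
2. the lever is closed (value of joint cam_lever above 1.3 rad), for 0.2 s.
At the end, for the whole second after the job is handed in: The narrow blade is in the empty jig's slot at least 46 of its 50 mm deep, handle outside on the mouth's side, at rest, and the lever is folded down to more than 1.3 of 1.45 rad (x of narrow_gauge_tip in the frame of free_jig_head below -0.046 m and y of narrow_gauge_tip in the frame of free_jig_head between -0.009 and 0.009 m and z of narrow_gauge_tip in the frame of free_jig_head between -0.002 and 0.011 m and x of narrow_gauge in the frame of free_jig_head above 0.035 m and value of joint cam_lever above 1.3 rad and linear speed of narrow_gauge below 0.02 m/s); the robot touches nothing.
It fails at once if the wide gauge or a bystander is moved more than 25 mm (distance of any of wide_gauge, glue_pot, screwdriver, wood_strip, resin_tub, spray_can, sanding_block, mixing_cup from where it was at the start of the episode above 0.025 m).
It also fails if it takes over 53 s, if anything falls off the work surface, if the arm or the gripper's body presses on something with over 40 N, if the wrist force passes 120 N, or if a joint passes its speed limit or range.

## Robot

A 6-joint arm with a two-finger parallel gripper is mounted at the origin on the work surface. World frame = base frame: x ahead of the robot, y to its left, z up, the work surface at z = 0. Lengths are in m, angles in rad, forces in N, time in s.
With the tool pointing down it reaches from about 0.35 to 0.875 m from the base axis. Payload 15.5 kg.
Tool frame: the origin (TCP) lies between the finger pads; the fingertips stand 17 mm ahead of it and the grasp point (between the pads) lies 2 mm behind it; z points along the fingers, y is the line along which they close (so a half turn about z gives the same grasp; the last joint's range is limited). The gripper opens to 85 mm and grips with 20 to 120 N. Pads are 22 mm wide; open, the fingers measure 114 mm over their backs; the gripper's body (76 mm by 85 mm) begins 54 mm behind the grasp point. The pads swing forward as they close: fully open they stand 13 mm farther back than shut.
Start: joints at [-1.413, 0.494, 1.345, -0, 1.302, -0.096], TCP at [0.156, -0.605, 0.228] pointing down, gripper open.
Joint ranges: [-2.91, 2.91], [-0.82, 2.16], [0.22, 2.67], [-1.22, 4.37], [0.12, 2.79], [-3.08, 3.08]. Speed limits (rad/s): [1.89, 1.89, 2.57, 3.01, 3.01, 3.01].

## Interface

Orientations are given as [roll, pitch, yaw] about the fixed x, y, z axes, in that order (R = Rz(yaw) Ry(pitch) Rx(roll)).
In Python, from workcell import sense, get_image, get_calibration, hand_in gives the robot as it stands. The module is installed in compiled form; this text tells all that it offers.
- The arm moves only by the tool apply_moves, never from a script. Its argument "increments" is text: rows parted by semicolons, each of 4 numbers parted by spaces: the shift along the tool's x, y, z in mm, then the turn about the tool's z in rad. In form: tx ty tz yaw; .... A call has 1 to 12 rows; each row shifts and turns the commanded pose from where the row before left it, along the tool's axes as they then stand; what a row does not reach is not made up. A row lasts 1/12 s, in which the tool goes at most 41.7 mm and 7.16 degrees, less where a joint would pass 70% of its speed; a pose out of reach is approached as far as the arm can. A call with a gripper value outside its range is refused whole. "jaw" is the closure, from 0 (fully open) to 1 (shut), set as the call begins (left out, the last holds). The fingers move at their own pace and stop on an object; the grip force is fixed at half the most. Time passes only in rows, so rows that do not move let the fingers close. It gives the time, the measured TCP pose, the force, the opening and the grip force at its end, in the units of the state.
- sense(): the state, without advancing time (a new reading comes with each control period).
- get_image(name): name is "scene" or "top" or "wrist"; returns the picture (480x640x3 uint8, blue, green, red); there is no depth.
- get_calibration(name): a dict with "fx", "fy", "cx", "cy" (pixels), "R" (3x3) and "t" (3): a world point X has camera coordinates R X + t; the wrist camera has in their place "tool_from_camera" (4x4, takes a point from camera to tool coordinates, whose origin is the TCP and whose axes are the flange's). Camera axes: x right, y down, z forward; pixel columns grow to the right and rows downward; lengths in m; the calibration is good to about 2 mm. A picture is of the moment at which its call begins: read the wrist's pose just before it. get_calibration takes no time and is no camera call.
- hand_in(): hands the job in; it is judged then, once.
The state is a dict: "t": time; "q": joint angles; "joint_velocities": joint speeds; "tau": joint torques, N m; "ee_pos": TCP position; "tcp_rot": TCP orientation; "contact_force": force on the tool from outside, world axes, zero at the start; "wrist_torque": the same for the moment, N m; "grip_width": finger opening in m; "grip_force": force on a finger pad.
Only numpy, scipy, OpenCV 4.12 (cv2) and the standard library are available. Lean on these libraries where they do the work, as an engineer would, in place of code of your own. Each camera call takes 0.05 s, during which the arm holds its last target. There are 200 camera calls.

## Working session

There is one attempt and no reset: what is moved stays moved. The work goes in short steps, Python scripts to look and compute and a tool call to move; the robot and the scene stay as the last step left them, time stands still between calls to the robot, and variables do not carry over. Pictures are saved under pics/ and viewed, at most 10 in all, crops included, and the job is handed in when it is done.

Besides the shell and the picture viewer there is one more tool, called after "Call:" in YAML: its name, and indented under it one key for each argument. apply_moves: Moves the arm, as the interface text tells. Its arguments: {"type":"object","properties":{"increments":{"type":"string"},"jaw":{"type":"number"}},"required":["increments"]}

```bash
mkdir -p pics; python3 - <<'E'
from workcell import *
import cv2
s=sense();print(s)
for n in("scene","top"):
    cv2.imwrite(f"pics/{n}0.png",get_image(n));c=get_calibration(n);print(n,c)
print(get_calibration("wrist"))
E
```

```text
{'t': 0.0, 'q': array([-1.41352099e+00,  4.94182084e-01,  1.34614790e+00, -1.36020880e-05,
        1.30253869e+00, -9.55137448e-02]), 'joint_velocities': array([ 0.0001393 , -0.00086485,  0.00123261,  0.00064598,  0.00107579,
        0.00055286]), 'tau': array([-7.21130753e-03, -8.82178545e+01, -3.83871031e+01, -9.34288946e-04,
        1.03399725e-02,  7.46604519e-05]), 'ee_pos': array([ 0.1562454 , -0.60475504,  0.22699528]), 'tcp_rot': array([-3.14032120e+00, -1.08641083e-04,  2.52792622e-01]), 'contact_force': array([-0.10056127, -0.4019074 ,  0.16249166]), 'wrist_torque': array([-0.0244213 ,  0.05884857,  0.06856793]), 'grip_force': 0.0, 'grip_width': 0.08514840161858721}
scene {'fx': 555.511179828534, 'fy': 555.511179828534, 'cx': 310.6963629020144, 'cy': 245.16055015914867, 'R': array([[-0.82440001,  0.56596509, -0.00693838],
       [ 0.46657463,  0.67258334, -0.57440383],
       [-0.32042587, -0.47677579, -0.81854267]]), 't': array([ 0.42215719, -0.14831869,  1.66087549])}
top {'fx': 616.5392524931036, 'fy': 616.5392524931036, 'cx': 322.086205686099, 'cy': 238.07646701812624, 'R': array([[ 0.00683068, -0.99994849,  0.00750694],
       [-0.99264676, -0.0076877 , -0.12080277],
       [ 0.12085426, -0.00662657, -0.99264814]]), 't': array([-0.02167707,  0.53717091,  1.4880735 ])}
{'fx': 427.38474269822547, 'fy': 427.38474269822547, 'cx': 324.10764316424707, 'cy': 239.59013961143623, 'tool_from_camera': array([[-9.26649246e-05, -9.64059550e-01, -2.65686236e-01,
         6.76462167e-02],
       [ 9.99999984e-01, -1.29725271e-04,  1.21940691e-04,
         7.67313976e-04],
       [-1.52024307e-04, -2.65686221e-01,  9.64059546e-01,
        -1.45811350e-01],
       [ 0.00000000e+00,  0.00000000e+00,  0.00000000e+00,
         1.00000000e+00]])}
```

View pics/scene0.png

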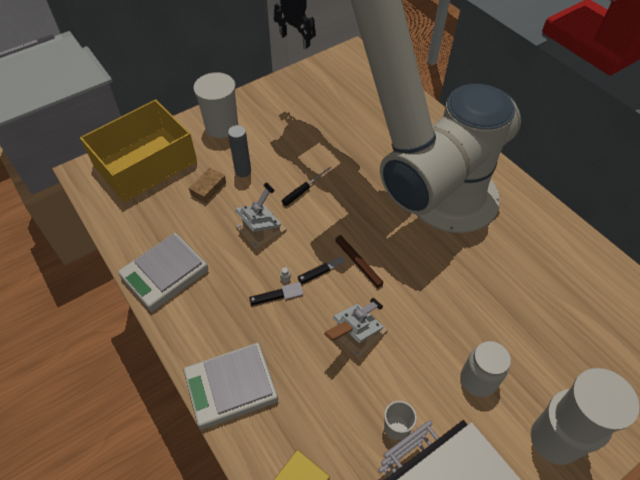

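View pics/top0.png

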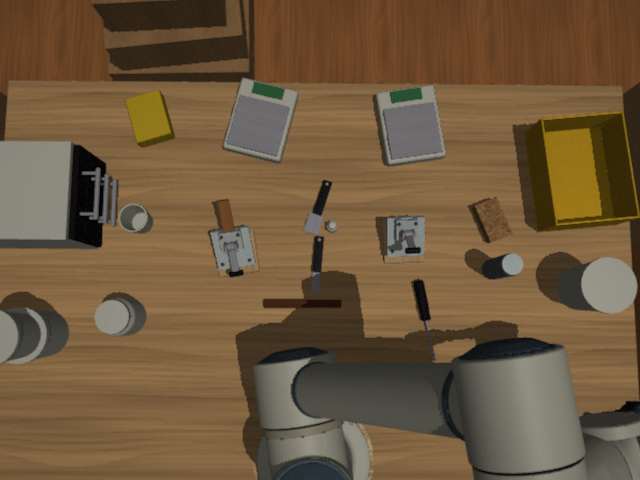

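The scene and top pictures show the narrow gauge with its handle at top-image (317,250) and its blade pointing toward the robot (315,282). The wide gauge is at (320,205), with the glue pot at (331,226). The free jig is at (405,240), its lever up and its mouth on the far (+x) side.

```bash
cat > h.py <<'E'
import numpy as np,cv2
from scipy.spatial.transform import Rotation as Ro
from workcell import *
def cam(n,s=None):
    c=get_calibration(n);K=np.array([[c['fx'],0,c['cx']],[0,c['fy'],c['cy']],[0,0,1]])
    if n!="wrist": R,t=c['R'],c['t']
    else:
        T=np.eye(4);T[:3,:3]=Ro.from_euler('xyz',s['tcp_rot']).as_matrix();T[:3,3]=s['ee_pos']
        M=np.linalg.inv(T@c['tool_from_camera']);R,t=M[:3,:3],M[:3,3]
    return K,R,t
def ray(C,uv):
    K,R,t=C;d=R.T@np.linalg.solve(K,[uv[0],uv[1],1.]);return -R.T@t,d
def plane(C,uv,z):
    o,d=ray(C,uv);return o+d*(z-o[2])/d[2]
def proj(C,X):
    K,R,t=C;p=K@(R@np.asarray(X)+t);return p[:2]/p[2]
E
python3 - <<'E'
from h import *
C=cam("top")
for n,uv,z in(("handle",(317.5,250),.016),("rear",(318.5,237),.016),("tip",(315.5,290),.01),("wide",(322,195),.016),("pot",(331,226),.044),("jigmouth",(405,217),.09),("jiglow",(404,262),.012),("bar",(412,250),.16)):
    print(n,plane(C,uv,z).round(3))
im=cv2.imread("pics/top0.png")
a=cv2.resize(im[170:310,290:450],(800,700)[:2] and (640,560),interpolation=cv2.INTER_CUBIC);cv2.imwrite("pics/crop.png",a)
E
```

```text
handle [ 0.509 -0.007  0.016]
rear [ 0.542 -0.009  0.016]
tip [ 0.41  -0.002  0.01 ]
wide [ 0.648 -0.017  0.016]
pot [ 0.566 -0.039  0.044]
jigmouth [ 0.583 -0.215  0.09 ]
jiglow [ 0.481 -0.222  0.012]
bar [ 0.496 -0.22   0.16 ]
```

View pics/crop.png

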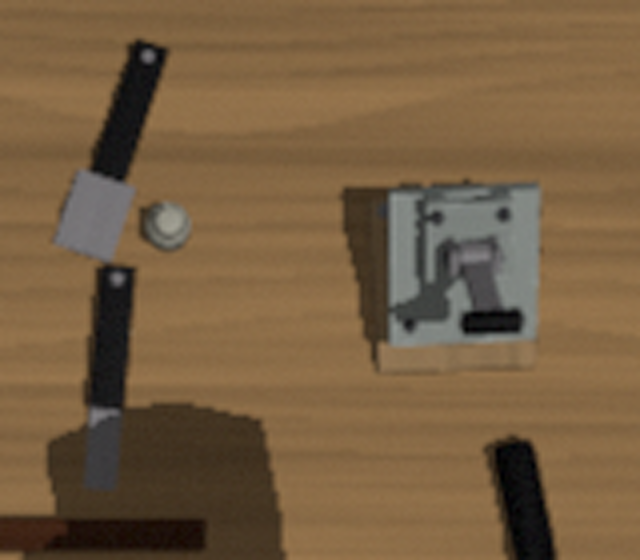

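Call:
apply_moves:
  increments: "0 0 -15 0.0843; 0 0 -15 0.0843; 0 0 -10 0.0843; 17.2 -24.8 0 0; 17.2 -24.8 0 0; 17.2 -24.8 0 0; 17.2 -24.8 0 0; 17.2 -24.8 0 0; 17.2 -24.8 0 0; 17.2 -24.8 0 0; 17.2 -24.8 0 0; 17.2 -24.8 0 0"

```text
t: 1.1
ee_pos: [0.3116, -0.3805, 0.2674]
tcp_rot: [-3.141, 0.0, -0.0]
contact_force: [1.0, 0.1, -0.0]
grip_width: 0.0856
grip_force: 0.0
```

Call:
apply_moves:
  increments: "17.2 -24.8 0 0; 17.2 -24.8 0 0; 17.2 -24.8 0 0; 17.2 -24.8 0 0; 17.2 -24.8 0 0; 17.2 -24.8 0 0; 17.2 -24.8 0 0; 17.2 -24.8 0 0; 17.2 -24.8 0 0; 17.2 -24.8 0 0; 17.2 -24.8 0 0; 0 0 0 0"

```text
t: 2.1
ee_pos: [0.5024, -0.1056, 0.2673]
tcp_rot: [-3.14, -0.0, 0.003]
contact_force: [-0.4, -0.3, 0.1]
grip_width: 0.0851
grip_force: 0.0
```

```bash
python3 - <<'E'
from h import *
s=sense();print(s['t'],s['ee_pos'],s['tcp_rot'],abs(s['joint_velocities']).max())
im=get_image("wrist");cv2.imwrite("pics/w1.png",im);np.save("w1.npy",np.r_[s['ee_pos'],s['tcp_rot']])
E
```

```text
2.1 [ 0.50241579 -0.10558063  0.26732912] [-3.14044682e+00 -4.98227142e-04  2.67106432e-03] 0.09314035851272977
```

View pics/w1.png

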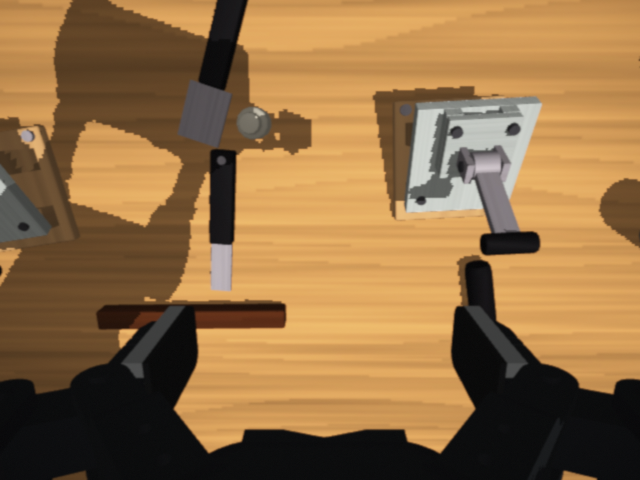

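The wrist view shows the narrow gauge from its rear (223,151) to its tip (222,290), with the shoulder at row 243. The jig plate's high-edge corners are near (417,101) and (541,97), and the lever bar is at (510,243). I'll zoom in on both to read corners.

```bash
python3 - <<'E'
from h import *
im=cv2.imread("pics/w1.png")
cv2.imwrite("pics/c1.png",cv2.resize(im[85:265,380:560],(600,600),interpolation=cv2.INTER_CUBIC))
g=im[145:300,195:250];v=g.max(2)
dark=(v<45).astype(np.uint8);sat=g.max(2).astype(int)-g.min(2)
bl=((sat<40)&(v>120)).astype(np.uint8)
for n,m in(("h",dark),("b",bl)):
    k,l,st,ce=cv2.connectedComponentsWithStats(m);i=1+st[1:,4].argmax()
    p=np.argwhere(l==i)[:,::-1].astype(np.float32)+[195,145]
    r=cv2.minAreaRect(p.astype(np.float32));print(n,r,cv2.boxPoints(r).round(1).tolist())
E
```

```text
h ((222.05337524414062, 196.0446319580078), (24.059534072875977, 93.84739685058594), 1.2453644275665283) [[209.0, 242.6999969482422], [211.0, 148.89999389648438], [235.10000610351562, 149.39999389648438], [233.10000610351562, 243.1999969482422]]
b ((221.0, 267.0), (46.0, 20.0), 90.0) [[211.0, 244.0], [231.0, 244.0], [231.0, 290.0], [211.0, 290.0]]
```

View pics/c1.png

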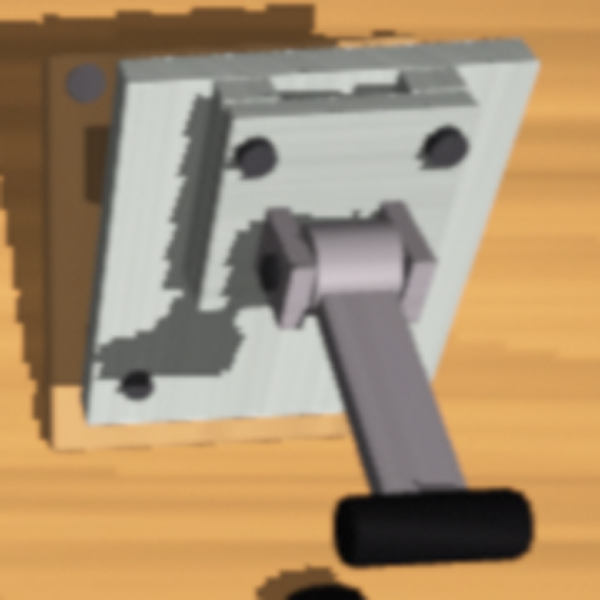

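```bash
cat > jig.py <<'E'
from h import *
from scipy.optimize import least_squares
a=np.load("w1.npy");C=cam("wrist",dict(ee_pos=a[:3],tcp_rot=a[3:]))
px=lambda p:np.array(p)/(10/3)+[380,85]
obs=[((0,45,0),(122,82)),((0,-45,0),(540,63)),((-100,45,0),(88,424)),((0,26,17),(232,107)),((0,-26,17),(478,104)),((-30,0,98),(435,527)),((0,45,-12),(122,60)),((0,-45,-12),(523,40))]
def head(p):  # R,t of head in world
    c,s=np.cos(np.pi/6),.5
    Rj=Ro.from_euler('z',p[2]).as_matrix()
    Rh=Rj@np.array([[c,0,-s],[0,1,0],[s,0,c]]);t=np.array([p[0],p[1],0])+Rj@[.045,0,.09];return Rh,t
def res(p):
    R,t=head(p);return np.concatenate([proj(C,t+R@(np.array(m)/1e3))-px(u) for m,u in obs])
E
python3 - <<'E'
from jig import *
r=least_squares(res,[.53,-.22,0],loss='soft_l1');print(r.x,r.fun.reshape(-1,2).round(1).tolist())
R,t=head(r.x);print("mouth",t+R@[0,0,.0045],"levertip",t+R@[-.03,0,.098]);np.save("jig.npy",r.x)
for n,uv,z in(("rear",(223,150),.016),("sh",(221.5,243),.016),("sh2",(221.5,244),.01),("tip",(221.5,290),.01)):print(n,plane(C,uv,z).round(4))
# check with top view
T=cam("top");print(proj(T,t+R@[0,.045,0]),proj(T,t+R@[0,-.045,0]),proj(T,t+R@[-.03,0,.098]))
E
```

```text
[ 0.53601865 -0.22014372  0.04114675] [[0.8, -0.1], [0.4, 0.5], [-2.6, 0.5], [-0.6, 3.4], [0.7, 1.3], [2.2, -11.8], [-2.0, -1.6], [-0.6, -0.5]]
mouth [ 0.57873246 -0.2183852   0.09389711] levertip [ 0.50606326 -0.22137699  0.15987049]
rear [ 0.5454 -0.0137  0.016 ]
sh [ 0.4572 -0.0069  0.016 ]
sh2 [ 0.4545 -0.0054  0.01  ]
tip [ 0.4061 -0.0024  0.01  ]
[387.63632482 218.26170186] [425.29031948 217.02515845] [412.59374462 245.70253778]
```

Call:
apply_moves:
  increments: "2 -24 0 0; 2 -24 10 0; 2 -24 20 0; 2 -23 30 0; 0 0 30 0.042; 0 0 30 0.042; 0 0 30 0; 0 0 30 0; 0 0 20 0; 0 0 0 0"
  jaw: 0.4

```text
t: 2.98
ee_pos: [0.5059, -0.0146, 0.0643]
tcp_rot: [-3.141, 0.006, -0.085]
contact_force: [-1.3, -0.4, -0.2]
grip_width: 0.051
grip_force: 0.0
```

Call:
apply_moves:
  increments: "4 -4 0 0; 0 0 0 0; 0 0 15 0; 0 0 15 0; 0 0 10 0; 0 0 0 0"

```text
t: 3.48
ee_pos: [0.5127, -0.0105, 0.0273]
tcp_rot: [3.142, 0.0, -0.084]
contact_force: [-1.8, -0.4, 0.0]
grip_width: 0.0513
grip_force: 0.0
```

Call:
apply_moves:
  increments: "-1 0 5 0; 0 0 2 0; 0 0 0 0"

```text
t: 3.73
ee_pos: [0.5118, -0.0105, 0.0209]
tcp_rot: [3.142, -0.0, -0.084]
contact_force: [0.4, 0.8, -0.3]
grip_width: 0.0511
grip_force: 0.0
```

Call:
apply_moves:
  increments: "0 0 0 0; 0 0 0 0; 0 0 0 0; 0 0 0 0; 0 0 0 0; 0 0 0 0; 0 0 0 0"
  jaw: 1

```text
t: 4.32
ee_pos: [0.5117, -0.0104, 0.0206]
tcp_rot: [-3.142, 0.0, -0.084]
contact_force: [-0.8, -0.0, -0.9]
grip_width: 0.0003
grip_force: 0.0
```

```bash
python3 - <<'E'
from h import *
s=sense();im=get_image("wrist");cv2.imwrite("pics/w2.png",im)
C=cam("wrist",s);print(s['ee_pos'],proj(C,s['ee_pos']),[proj(C,p).round() for p in([.5454,-.0137,.016],[.456,-.006,.016],[.4061,-.0024,.01])])
E
```

```text
[ 0.51168488 -0.01043293  0.02058295] [322.43815888 311.55707888] [array([324., 220.]), array([323., 430.]), array([325., 513.])]
```

View pics/w2.png

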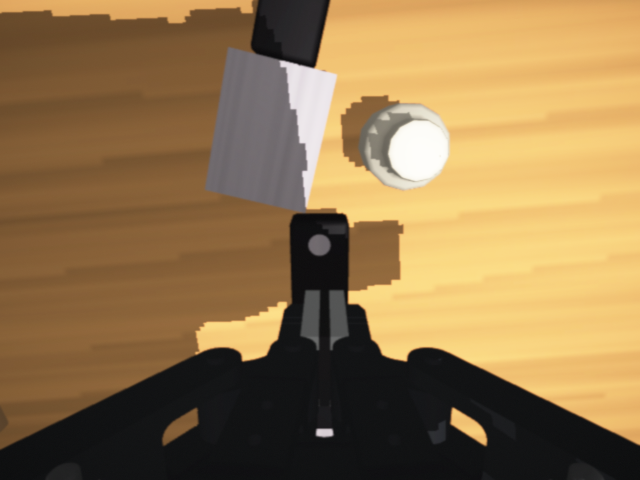

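The fingers have closed above the handle: the pads are at (325,320), the handle's rear is at (320,215), and nothing has been displaced. I'll open, go lower and close again.

Call:
apply_moves:
  increments: "0 0 -5 0; 0 0 0 0; 0 0 0 0; 0 0 0 0; 0 0 4 0; 0 0 4 0; 0 0 3 0; 0 0 3 0; 0 0 0 0"
  jaw: 0.4

```text
t: 5.12
ee_pos: [0.5113, -0.0104, 0.0108]
tcp_rot: [-3.142, 0.001, -0.084]
contact_force: [0.0, 0.3, -0.1]
grip_width: 0.0513
grip_force: 0.0
```

Call:
apply_moves:
  increments: "0 0 0 0; 0 0 0 0; 0 0 0 0"
  jaw: 0.7

```text
t: 5.37
ee_pos: [0.5118, -0.0105, 0.0117]
tcp_rot: [-3.142, -0.0, -0.084]
contact_force: [-0.4, -1.1, -0.1]
grip_width: 0.0256
grip_force: 0.0
```

Call:
apply_moves:
  increments: "0 0 0 0; 0 0 0 0; 0 0 0 0; 0 0 0 0"
  jaw: 1

```text
t: 5.7
ee_pos: [0.5122, -0.0105, 0.0123]
tcp_rot: [3.141, -0.001, -0.084]
contact_force: [-1.5, 0.6, 13.5]
grip_width: 0.0002
grip_force: 6.8
```

```bash
python3 - <<'E'
from h import *
s=sense();print(s['q'],s['contact_force'],s['grip_width'],s['grip_force'])
im=get_image("scene");C=cam("scene");u=proj(C,s['ee_pos']);print(u, proj(C,s['ee_pos']-[0,0,.017]))
x,y=u.astype(int);c=im[y-50:y+50,x-60:x+60]
w=get_image("wrist");w=cv2.resize(w,(480,360))
o=np.zeros((360,800,3),np.uint8);o[:267,:320]=cv2.resize(c,(320,267),interpolation=cv2.INTER_CUBIC);o[:,320:]=w;cv2.imwrite("pics/s3.png",o)
E
```

```text
[-1.37084813e-01  6.61406234e-01  1.82217065e+00 -8.47915444e-05
  6.56636862e-01  1.51777572e+00] [-1.50292592  0.55906276 13.48253006] 0.00022169139309191063 6.814100127085112
[308.41078092 273.65717435] [308.47542505 276.99667166]
```

View pics/s3.png

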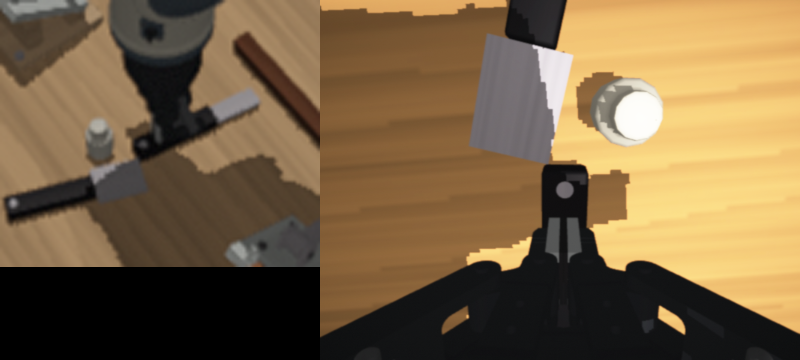

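The fingers are sitting on top of the handle, so the tips really end higher than the reported TCP suggests. I'll open and go down in small steps, watching the force.

Call:
apply_moves:
  increments: "0 0 -4 0; 0 0 0 0; 0 0 0 0; 0 0 0 0; 0 0 4 0; 0 0 4 0; 0 0 2 0; 0 0 0 0"
  jaw: 0.5

```text
t: 6.47
ee_pos: [0.5113, -0.0104, 0.0048]
tcp_rot: [-3.142, 0.001, -0.084]
contact_force: [-0.9, 0.3, 0.6]
grip_width: 0.0427
grip_force: 0.0
```

Call:
apply_moves:
  increments: "0 0 3 0; 0 0 0 0; 0 0 0 0"

```text
t: 6.72
ee_pos: [0.5116, -0.0104, 0.0024]
tcp_rot: [-3.142, 0.0, -0.084]
contact_force: [0.8, 0.2, 0.3]
grip_width: 0.0428
grip_force: 0.0
```

Call:
apply_moves:
  increments: "0 0 0 0; 0 0 0 0; 0 0 0 0; 0 0 0 0; 0 0 0 0"
  jaw: 0.7

```text
t: 7.13
ee_pos: [0.5117, -0.0104, 0.0027]
tcp_rot: [-3.142, -0.0, -0.084]
contact_force: [-0.2, 0.2, -0.3]
grip_width: 0.0257
grip_force: 0.0
```

Call:
apply_moves:
  increments: "0 0 2 0; 0 0 2 0; 0 0 0 0"

```text
t: 7.38
ee_pos: [0.5115, -0.0104, -0.0018]
tcp_rot: [-3.142, 0.0, -0.084]
contact_force: [0.1, 0.2, -0.4]
grip_width: 0.0257
grip_force: 0.0
```

Call:
apply_moves:
  increments: "0 0 2 0; 0 0 0 0; 0 0 0 0"

```text
t: 7.63
ee_pos: [0.5117, -0.0104, -0.0035]
tcp_rot: [-3.142, 0.0, -0.084]
contact_force: [0.2, 0.3, 0.6]
grip_width: 0.0256
grip_force: 0.0
```

Call:
apply_moves:
  increments: "0 0 0 0; 0 0 0 0; 0 0 0 0; 0 0 0 0"
  jaw: 1

```text
t: 7.97
ee_pos: [0.5117, -0.0104, -0.0032]
tcp_rot: [-3.142, -0.0, -0.084]
contact_force: [-1.7, 0.0, 5.9]
grip_width: 0.0208
grip_force: 59.5
```

Call:
apply_moves:
  increments: "0 0 -10 0; 0 0 -25 0; 0 0 -30 0; 0 0 -30 0; 0 0 -25 0; 0 0 0 -0.063; 0 0 0 -0.062; 30 0 0 0; 30 0 0 0; 30 0 0 0; 30 10 0 0; 30 30 0 0"

```text
t: 8.97
ee_pos: [0.6636, -0.0411, 0.1173]
tcp_rot: [-3.141, 0.0, 0.044]
contact_force: [0.4, 1.3, -1.6]
grip_width: 0.0205
grip_force: 58.9
```

Call:
apply_moves:
  increments: "30 30 0 0; 0 30 0 0; 0 30 0 0; 0 30 0 0; 0 30 0 0; 0 15 0 0; 0 0 0 0; 0 0 0 0; 0 0 0 0"

```text
t: 9.72
ee_pos: [0.6986, -0.2059, 0.1168]
tcp_rot: [-3.141, 0.0, 0.041]
contact_force: [0.4, 0.3, -2.1]
grip_width: 0.0206
grip_force: 59.0
```

```bash
python3 - <<'E'
from h import *
s=sense();print(s['ee_pos'],s['tcp_rot'],s['grip_width'],s['contact_force'])
im=get_image("scene");C=cam("scene");u=proj(C,s['ee_pos']);print(u)
x,y=u.astype(int)
o=np.zeros((480,800,3),np.uint8);o[:400,:400]=cv2.resize(im[y-50:y+50,x-60:x+40],(400,400),interpolation=cv2.INTER_CUBIC)
t=get_image("top");T=cam("top");v=proj(T,s['ee_pos']);x,y=v.astype(int);print(v);o[:400,400:]=cv2.resize(t[y-20:y+80,x-50:x+50],(400,400),interpolation=cv2.INTER_CUBIC)
cv2.imwrite("pics/s4.png",o);cv2.imwrite("pics/s4full.png",im);cv2.imwrite("pics/t4full.png",t)
E
```

```text
[ 0.69860782 -0.20591797  0.11675448] [-3.14107120e+00  3.94796878e-04  4.12074185e-02] 0.02062517757291798 [ 0.35451628  0.34855788 -2.13781941]
[206.07627002 234.38426582]
[402.38110749 166.68629853]
```

View pics/s4.png

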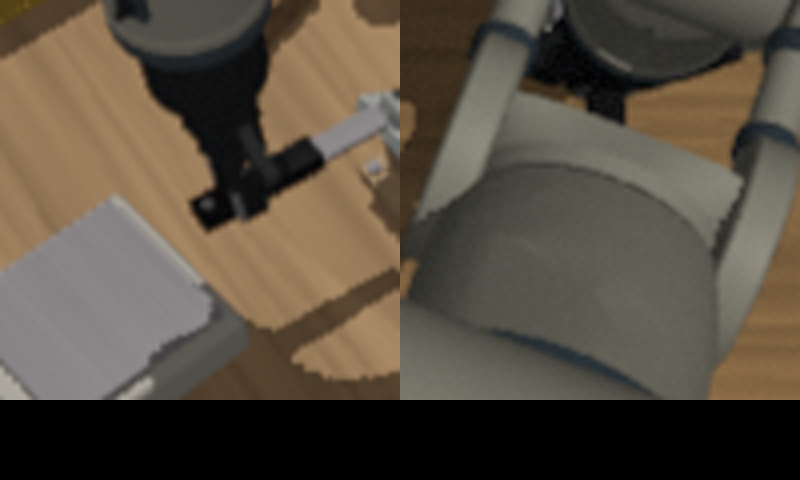

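The gauge is held with its blade toward the jig. In the crop the rear screw is at (207,204), the shoulder at (318,148) and the tip near (385,120). I'll measure the tilt against the vertical plane through the tool.

```bash
cat > vp.py <<'E'
from h import *
def inplane(C,uv,P,yaw):  # vertical plane through P along yaw -> (s,z)
    o,d=ray(C,uv);n=np.array([-np.sin(yaw),np.cos(yaw),0]);k=n@(P-o)/(n@d);X=o+k*d
    return np.r_[(X-P)@[np.cos(yaw),np.sin(yaw),0],X[2]].round(4)
E
python3 - <<'E'
from vp import *
C=cam("scene");P=np.array([.6986,-.2059,.1168]);
for n,u in(("screw",(207,204)),("sh",(319,150)),("tip",(385,120))):
    print(n,inplane(C,np.array(u)/4+[146,184],P,.041))
for n,x,z in(("screw",.024,.0112+.008),("sh",-.056,.0192),("tip",-.106,.0132)):
    X=P+[x*np.cos(.041),x*np.sin(.041),z];print(n,(proj(C,X)-[146,184])*4)
E
```

```text
screw [0.0218 0.1321]
sh [-0.0609  0.1237]
tip [-0.1113  0.1168]
screw [202.89869148 202.07053012]
sh [310.10708674 142.042639  ]
tip [376.09981016 111.3542045 ]
```

Call:
apply_moves:
  increments: "4 6 0 0; 0 0.5 10 0; 0 0 12 0; 0 0 0 0; 0 0 0 0"

```text
t: 10.23
ee_pos: [0.7022, -0.2127, 0.0929]
tcp_rot: [-3.14, 0.003, 0.041]
contact_force: [0.6, -0.2, -1.7]
grip_width: 0.0204
grip_force: 59.0
```

```bash
python3 - <<'E'
from jig import *
s=sense();print(s['ee_pos'],s['tcp_rot'])
im=get_image("scene");C=cam("scene");cv2.imwrite("pics/s5full.png",im)
R,t=head(np.load("jig.npy"));u=proj(C,t);x,y=u.astype(int)
c=cv2.resize(im[y-42:y+33,x-65:x+35],(800,600),interpolation=cv2.INTER_CUBIC)
print("origin",x-65,y-42)
for m in((0,26,17),(0,-26,17),(0,14,0),(0,45,0),(0,-45,0),(0,45,-12),(0,0,4.5),(-30,0,98)):
    print(m,((proj(C,t+R@(np.array(m)/1e3))-[x-65,y-42]+.5)*8-.5).round())
cv2.imwrite("pics/s5.png",c)
E
```

```text
[ 0.70217107 -0.21272074  0.09286074] [-3.14040555e+00  2.63485883e-03  4.10341759e-02]
origin 178 175
(0, 26, 17) [590. 351.]
(0, -26, 17) [506. 254.]
(0, 14, 0) [553. 367.]
(0, 45, 0) [604. 426.]
(0, -45, 0) [459. 259.]
(0, 45, -12) [592. 453.]
(0, 0, 4.5) [535. 331.]
(-30, 0, 98) [699. 104.]
```

View pics/s5.png

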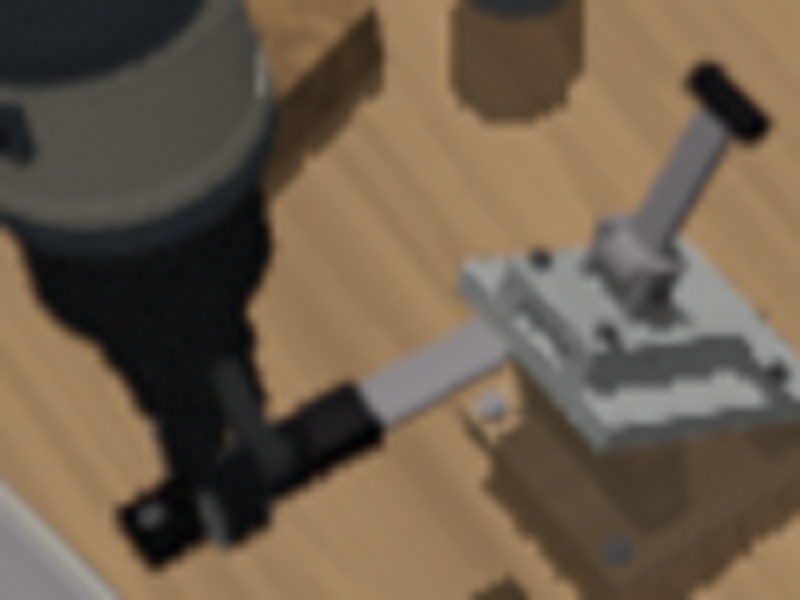

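```bash
python3 - <<'E'
from vp import *
from jig import head
C=cam("scene");P=np.array([.7022,-.2127,.0929]);R,t=head(np.load("jig.npy"))
f=lambda u:(np.array(u)+.5)/8-.5+[178,175]
for n,u in(("rear",(133,520)),("screw",(151,515)),("sh",(370,402)),("tip",(498,342))):
    print(n,inplane(C,f(u),P,.041))
m=t+R@[0,0,.0045];print("mouth",(m-P)@[np.cos(.041),np.sin(.041),0],m, (m-P)@[-np.sin(.041),np.cos(.041),0])
# lateral offset check: blade edges at tip
for u in((480,320),(514,360),(340,385),(383,428),(360,383),(381,425)):
    print(u,plane(C,f(u),.090).round(4))
E
```

```text
rear [0.0288 0.113 ]
screw [0.0226 0.1106]
sh [-0.0597  0.1056]
tip [-0.1091  0.0996]
mouth -0.12359680384095847 [ 0.57873246 -0.2183852   0.09389711] -0.0006196687368345892
(480, 320) [ 0.5905 -0.236   0.09  ]
(514, 360) [ 0.5897 -0.2145  0.09  ]
(340, 385) [ 0.6433 -0.2388  0.09  ]
(383, 428) [ 0.6403 -0.2147  0.09  ]
(360, 383) [ 0.6373 -0.2357  0.09  ]
(381, 425) [ 0.6402 -0.2162  0.09  ]
```

The tip is about 14 mm outside the mouth and about 5 mm too high: blade end at crop (498,342), mouth near (535,338). The blade is close to level. I'll lower it 6 mm and edge in.

Call:
apply_moves:
  increments: "0 0 6 0; 0 0 0 0; -5 0 0 0; -5 0 0 0; 0 0 0 0; 0 0 0 0"

```text
t: 10.78
ee_pos: [0.6928, -0.2137, 0.0889]
tcp_rot: [3.142, -0.0, 0.041]
contact_force: [0.0, -0.5, -0.2]
grip_width: 0.0207
grip_force: 59.0
```

Call:
apply_moves:
  increments: "-3 0 0 0; -3 0 0 0; 0 0 0 0; 0 0 0 0"

```text
t: 11.12
ee_pos: [0.687, -0.2139, 0.0886]
tcp_rot: [-3.142, 0.0, 0.041]
contact_force: [1.4, 0.4, -0.9]
grip_width: 0.0203
grip_force: 59.0
```

Call:
apply_moves:
  increments: "-3 0 0 0; 0 0 0 0; 0 0 0 0"

```text
t: 11.37
ee_pos: [0.684, -0.214, 0.0886]
tcp_rot: [-3.142, 0.0, 0.041]
contact_force: [-0.0, -0.0, -2.1]
grip_width: 0.0205
grip_force: 59.0
```

Call:
apply_moves:
  increments: "-3 0 0 0; 0 0 0 0; 0 0 0 0"

```text
t: 11.62
ee_pos: [0.6825, -0.2144, 0.0893]
tcp_rot: [3.141, -0.003, 0.041]
contact_force: [6.6, 0.1, -0.2]
grip_width: 0.0203
grip_force: 59.1
```

Call:
apply_moves:
  increments: "-3 0 0 0; 0 0 0 0; 0 0 0 0"

```text
t: 11.87
ee_pos: [0.6821, -0.2146, 0.0903]
tcp_rot: [3.139, -0.009, 0.041]
contact_force: [19.6, 2.1, -0.8]
grip_width: 0.0204
grip_force: 59.0
```

Call:
apply_moves:
  increments: "-3 0 0 0; 0 0 0 0; 0 0 0 0"

```text
t: 12.12
ee_pos: [0.6819, -0.215, 0.0914]
tcp_rot: [3.138, -0.014, 0.041]
contact_force: [32.8, 3.5, -1.4]
grip_width: 0.0208
grip_force: 59.0
```

Call:
apply_moves:
  increments: "-0 0 0 0; 4 0 0 0; 4 0 0 0; 0 0 0 0; 0 0 0 0"

```text
t: 12.53
ee_pos: [0.683, -0.214, 0.0884]
tcp_rot: [-3.142, 0.0, 0.041]
contact_force: [3.0, -0.5, -0.7]
grip_width: 0.0205
grip_force: 59.1
```

```bash
python3 - <<'E'
from jig import *
s=sense();print(s['ee_pos'],s['tcp_rot'],s['contact_force'])
im=get_image("scene");cv2.imwrite("pics/s6full.png",im)
c=cv2.resize(im[175:250,178:278],(800,600),interpolation=cv2.INTER_CUBIC)
cv2.imwrite("pics/s6.png",c)
E
```

```text
[ 0.68304099 -0.21398038  0.08837154] [-3.14152308e+00  1.50019882e-04  4.09833327e-02] [ 3.03751923 -0.52484695 -0.68346309]
```

View pics/s6.png

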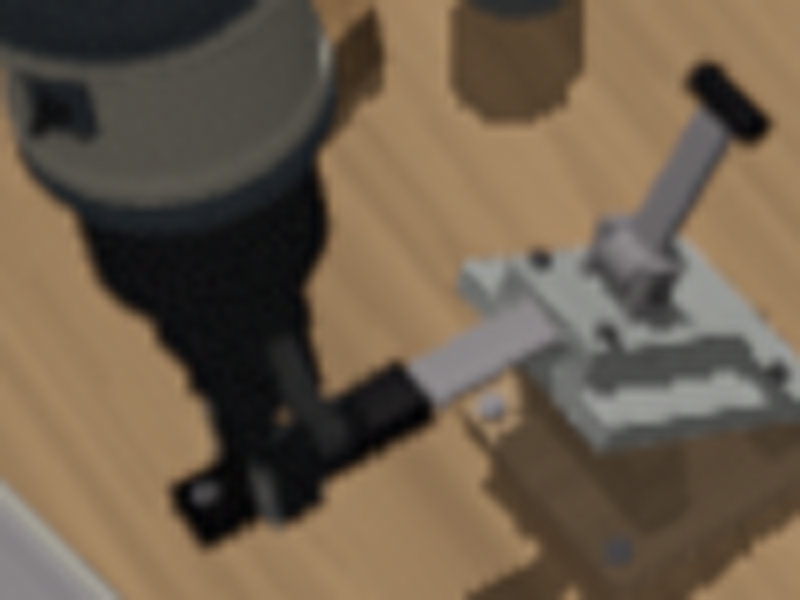

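The tip is pressing on the bridge's front face: blade end near (545,322), bridge top edge at about (549,308). It is still roughly 4 mm too high, so I'll back off, lower it and try again.

Call:
apply_moves:
  increments: "6 0 0 0; 0 0 4 0; 0 0 0 0; -4 0 0 0; -4 0 0 0; 0 0 0 0; 0 0 0 0"

```text
t: 13.17
ee_pos: [0.6805, -0.2141, 0.0845]
tcp_rot: [-3.141, 0.001, 0.041]
contact_force: [-0.2, -0.7, -4.7]
grip_width: 0.0202
grip_force: 58.8
```

Call:
apply_moves:
  increments: "-3 0 0 0; 0 0 0 0; 0 0 0 0"

```text
t: 13.42
ee_pos: [0.6785, -0.2143, 0.0847]
tcp_rot: [3.141, -0.001, 0.041]
contact_force: [4.0, -0.8, -6.7]
grip_width: 0.0207
grip_force: 58.8
```

Call:
apply_moves:
  increments: "-3 0 0 0; 0 0 0 0; 0 0 0 0"

```text
t: 13.67
ee_pos: [0.6755, -0.2144, 0.0846]
tcp_rot: [3.141, -0.001, 0.041]
contact_force: [4.9, -0.2, -7.6]
grip_width: 0.0206
grip_force: 58.9
```

The reaction now points down and outward, along the bridge's underside normal, so the tip is under the bridge. I'll raise the gripper along the arc about the tip so the gauge turns in the grip.

Call:
apply_moves:
  increments: "-1 0 -5 0; -1 0 -5 0; -1 0 -5 0; -1 0 -4 0; 0 0 0 0; 0 0 0 0"

```text
t: 14.17
ee_pos: [0.6713, -0.2145, 0.104]
tcp_rot: [3.141, -0.001, 0.041]
contact_force: [4.3, 1.2, -4.2]
grip_width: 0.0204
grip_force: 59.3
```

Call:
apply_moves:
  increments: "-1.5 0 -4.5 0; -1.5 0 -4.5 0; 0 0 0 0; 0 0 0 0"

```text
t: 14.5
ee_pos: [0.668, -0.2145, 0.1126]
tcp_rot: [-3.141, 0.0, 0.041]
contact_force: [3.7, 1.1, -4.2]
grip_width: 0.0201
grip_force: 59.0
```

Call:
apply_moves:
  increments: "-1.8 0 -4.3 0; -1.8 0 -4.3 0; 0 0 0 0; 0 0 0 0"

```text
t: 14.83
ee_pos: [0.6644, -0.2149, 0.1212]
tcp_rot: [3.141, 0.0, 0.041]
contact_force: [2.0, -0.9, -4.8]
grip_width: 0.0204
grip_force: 59.1
```

```bash
python3 - <<'E'
from jig import *
s=sense();print(s['ee_pos'],s['tcp_rot'],s['contact_force'])
im=get_image("scene");cv2.imwrite("pics/s7full.png",im)
c=cv2.resize(im[165:250,178:278],(700,595),interpolation=cv2.INTER_CUBIC)
cv2.imwrite("pics/s7.png",c)
E
```

```text
[ 0.66435257 -0.21486874  0.12124272] [3.14148455e+00 1.61821253e-04 4.08532635e-02] [ 2.02602269 -0.85681952 -4.76001315]
```

View pics/s7.png

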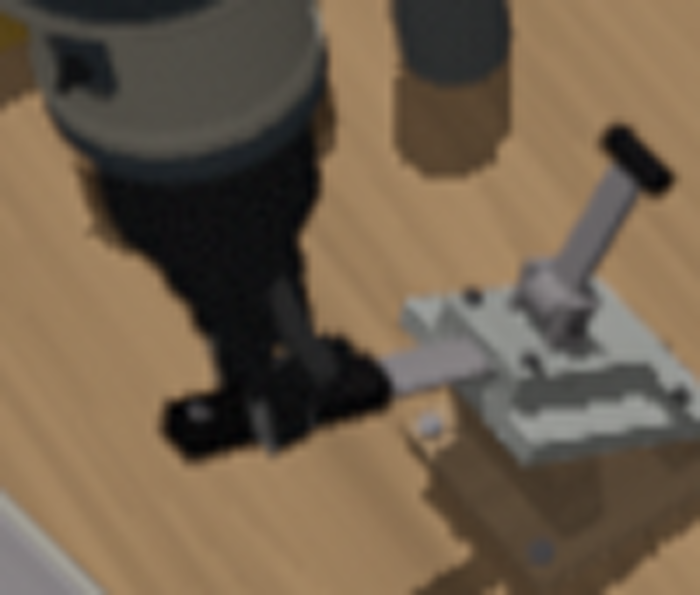

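The blade tip is inside the slot at about (485,360), and the gauge is now tilted to roughly 20–25°. I'll raise it a bit more, then push along the slope.

Call:
apply_moves:
  increments: "-1.8 0 -4.3 0; -1.8 0 -4 0; 0 0 0 0; 0 0 0 0"

```text
t: 15.22
ee_pos: [0.6608, -0.215, 0.1298]
tcp_rot: [3.141, -0.0, 0.041]
contact_force: [1.1, -0.5, -3.7]
grip_width: 0.0204
grip_force: 59.3
```

Call:
apply_moves:
  increments: "-3.5 0 2 0; -3.5 0 2 0; 0 0 0 0; 0 0 0 0"

```text
t: 15.55
ee_pos: [0.6532, -0.2151, 0.1251]
tcp_rot: [-3.141, 0.001, 0.041]
contact_force: [1.4, -0.6, -4.4]
grip_width: 0.0207
grip_force: 59.4
```

Call:
apply_moves:
  increments: "-3.5 0 2 0; -3.5 0 2 0; 0 0 0 0; 0 0 0 0"

```text
t: 15.88
ee_pos: [0.6464, -0.2154, 0.1212]
tcp_rot: [-3.141, 0.001, 0.041]
contact_force: [0.3, 0.8, -3.9]
grip_width: 0.0202
grip_force: 59.4
```

Call:
apply_moves:
  increments: "-3.5 0 2 0; -3.5 0 2 0; 0 0 0 0; 0 0 0 0"

```text
t: 16.22
ee_pos: [0.6394, -0.2157, 0.1172]
tcp_rot: [-3.141, 0.001, 0.041]
contact_force: [0.0, -0.4, -4.6]
grip_width: 0.0202
grip_force: 59.4
```

Call:
apply_moves:
  increments: "-3.5 0 2 0; -3.5 0 2 0; 0 0 0 0; 0 0 0 0"

```text
t: 16.55
ee_pos: [0.6324, -0.216, 0.1132]
tcp_rot: [-3.141, 0.001, 0.041]
contact_force: [0.0, -0.2, -4.2]
grip_width: 0.0203
grip_force: 59.4
```

Call:
apply_moves:
  increments: "-2.6 0 1.5 0; 0 0 0 0; 0 0 0 0"

```text
t: 16.8
ee_pos: [0.6301, -0.2162, 0.1119]
tcp_rot: [-3.141, 0.0, 0.041]
contact_force: [-0.6, -1.5, -3.2]
grip_width: 0.0204
grip_force: 59.4
```

Call:
apply_moves:
  increments: "-2.6 0 1.5 0; 0 0 0 0; 0 0 0 0"

```text
t: 17.05
ee_pos: [0.6275, -0.2163, 0.1104]
tcp_rot: [-3.141, 0.0, 0.041]
contact_force: [0.2, 0.3, -4.0]
grip_width: 0.0204
grip_force: 59.4
```

Expected end is close; continue until the shoulder meets the jaw.

Call:
apply_moves:
  increments: "-2.6 0 1.5 0; 0 0 0 0; 0 0 0 0"

```text
t: 17.3
ee_pos: [0.6248, -0.2164, 0.1088]
tcp_rot: [-3.141, 0.001, 0.041]
contact_force: [0.2, 0.1, -4.2]
grip_width: 0.0205
grip_force: 59.4
```

Call:
apply_moves:
  increments: "-2.6 0 1.5 0; 0 0 0 0; 0 0 0 0"

```text
t: 17.55
ee_pos: [0.6222, -0.2165, 0.1073]
tcp_rot: [-3.141, 0.001, 0.041]
contact_force: [0.5, 0.1, -3.7]
grip_width: 0.0205
grip_force: 59.4
```

Call:
apply_moves:
  increments: "-2.6 0 1.5 0; 0 0 0 0; 0 0 0 0"

```text
t: 17.8
ee_pos: [0.6218, -0.2167, 0.1071]
tcp_rot: [3.141, -0.004, 0.041]
contact_force: [9.0, 1.8, 2.9]
grip_width: 0.0205
grip_force: 60.2
```

The shoulder has met the jaw. One more nudge to seat it, then look.

Call:
apply_moves:
  increments: "-2.6 0 1.5 0; 0 0 0 0; 0 0 0 0"

```text
t: 18.05
ee_pos: [0.6216, -0.2169, 0.107]
tcp_rot: [3.14, -0.009, 0.041]
contact_force: [18.6, 7.4, 11.3]
grip_width: 0.0208
grip_force: 61.1
```

```bash
python3 - <<'E'
from jig import *
s=sense();print(s['ee_pos'],s['tcp_rot'],s['contact_force'])
im=get_image("scene");cv2.imwrite("pics/s8full.png",im)
c=cv2.resize(im[165:250,198:298],(700,595),interpolation=cv2.INTER_CUBIC)
cv2.imwrite("pics/s8.png",c)
E
```

```text
[ 0.62164774 -0.21689778  0.10702781] [ 3.13961197 -0.00939538  0.04071958] [18.63592344  7.39653356 11.31285144]
```

View pics/s8.png

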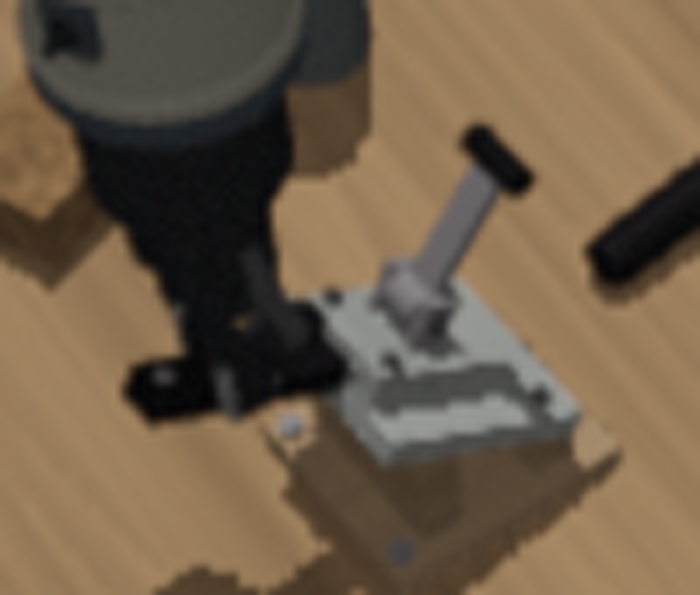

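The shoulder is tight against the jaw at about (340,355), and the lever is still up with its bar at (497,158). Next I'll release, lift away, close the fingers and head for the lever.

Call:
apply_moves:
  increments: "0 0 0 0; 0 0 0 0; 0 0 0 0; 0 0 0 0"
  jaw: 0.45

```text
t: 18.43
ee_pos: [0.6169, -0.2167, 0.1042]
tcp_rot: [-3.141, 0.001, 0.041]
contact_force: [0.5, -0.1, -0.3]
grip_width: 0.0469
grip_force: 0.0
```

Call:
apply_moves:
  increments: "0 0 -10 0; 0 0 -20 0; 0 0 -30 0; 0 0 -30 0; 0 0 -30 0; 0 0 0 0; 0 0 0 0"

```text
t: 19.02
ee_pos: [0.618, -0.2172, 0.2269]
tcp_rot: [3.14, -0.003, 0.041]
contact_force: [-0.3, -0.7, -1.2]
grip_width: 0.0469
grip_force: 0.0
```

```bash
python3 - <<'E'
from jig import *
s=sense();print(s['ee_pos'],s['tcp_rot'],s['contact_force'],s['t'])
w=get_image("wrist");c=get_image("scene")[165:250,198:298]
o=np.zeros((480,800,3),np.uint8);o[:340,:400]=cv2.resize(c,(400,340),interpolation=cv2.INTER_CUBIC);o[:300,400:]=cv2.resize(w,(400,300));cv2.imwrite("pics/s9.png",o)
C=cam("wrist",s);R,t=head(np.load("jig.npy"))
for a in(0,.15,.3):print(a,proj(C,t+R@[-.03-.068*np.sin(a),0,.03+.068*np.cos(a)])*.625+[400,0])
m=cv2.inRange(w,(0,0,0),(45,45,45));np.save("w9.npy",w)
E
```

```text
[ 0.61804051 -0.21716605  0.2269193 ] [ 3.13982305 -0.00329054  0.04080258] [-0.2942454  -0.68594093 -1.20583376] 19.0167
0 [601.34231755 273.58413729]
0.15 [601.37205139 276.68427719]
0.3 [601.40143692 277.94665936]
```

View pics/s9.png

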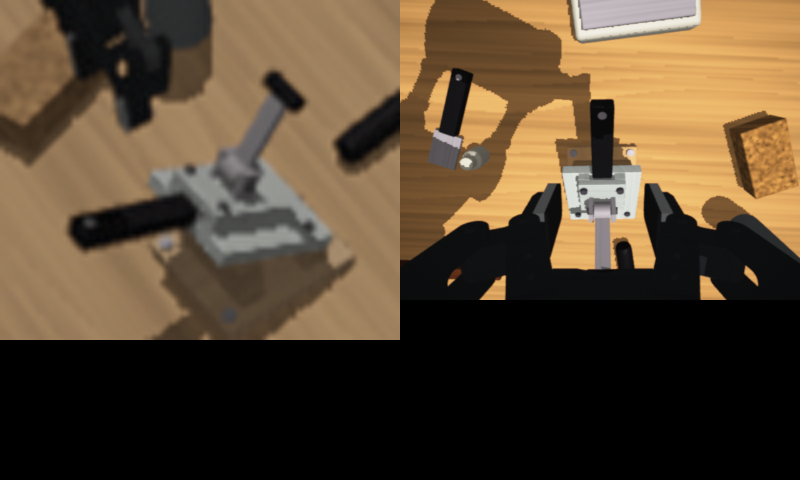

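The gauge stays seated in the slot, with the handle pointing outward and the lever up along the jig's centreline. Closed fingers go over the bar next.

Call:
apply_moves:
  increments: "-20 0 0 0; -25 0 0 0; -25 0 0 0; -25 0 0 0; -25 0 0 0; 0 0 0 0; 0 0 0 0"
  jaw: 1

```text
t: 19.7
ee_pos: [0.4961, -0.2214, 0.2238]
tcp_rot: [-3.141, 0.002, 0.04]
contact_force: [1.3, -0.5, 0.7]
grip_width: 0.0001
grip_force: 0.0
```

Call:
apply_moves:
  increments: "0 0 20 0; 0 0 15 0; 0 0 5 0; 0 0 5 0; 0 0 0 0"

```text
t: 20.12
ee_pos: [0.4976, -0.2214, 0.1786]
tcp_rot: [-3.141, 0.001, 0.041]
contact_force: [-0.4, 0.3, -0.0]
grip_width: 0.0001
grip_force: 0.0
```

Call:
apply_moves:
  increments: "0 0 5 0; 0 0 5 0; 0 0 5 0; 0 0 5 0; 0 0 0 0"

```text
t: 20.53
ee_pos: [0.4971, -0.2214, 0.1585]
tcp_rot: [-3.141, 0.001, 0.041]
contact_force: [-0.4, 0.7, -0.2]
grip_width: -0.0003
grip_force: 0.0
```

Call:
apply_moves:
  increments: "-2 0 4 0; -4 0 4 0; -4 0 4 0; 0 0 0 0; 0 0 0 0"

```text
t: 20.95
ee_pos: [0.4873, -0.222, 0.1474]
tcp_rot: [-3.141, 0.0, 0.041]
contact_force: [0.6, 0.1, 0.7]
grip_width: 0.0003
grip_force: 0.0
```

Call:
apply_moves:
  increments: "-4 0 5 0; -3 0 6 0; -3 0 6 0; -2 0 6 0; 0 0 0 0; 0 0 0 0"

```text
t: 21.45
ee_pos: [0.4753, -0.2224, 0.124]
tcp_rot: [-3.141, 0.001, 0.041]
contact_force: [-0.7, -0.2, -0.9]
grip_width: -0.0001
grip_force: 0.0
```

I've gone over the picture allowance (13 viewed, limit 10), so from here I'll check numerically only. Next I press on down to the lever's stop.

Call:
apply_moves:
  increments: "-2 0 6 0; -1 0 6 0; 0 0 6 0; 0 0 6 0; 1 0 6 0; 1 0 5 0; 0 0 0 0; 0 0 0 0"

```text
t: 22.12
ee_pos: [0.4745, -0.2225, 0.0891]
tcp_rot: [-3.141, 0.0, 0.041]
contact_force: [0.1, 0.2, 0.6]
grip_width: -0.0001
grip_force: 0.0
```

Call:
apply_moves:
  increments: "1 0 4 0; 1 0 3 0; 0 0 0 0; 0 0 0 0"

```text
t: 22.45
ee_pos: [0.4765, -0.2224, 0.0824]
tcp_rot: [-3.141, 0.0, 0.041]
contact_force: [0.1, 0.1, -1.2]
grip_width: -0.0003
grip_force: 0.0
```

Call:
apply_moves:
  increments: "1 0 3 0; 0 0 2 0; 0 0 0 0; 0 0 0 0"

```text
t: 22.78
ee_pos: [0.4778, -0.2226, 0.0775]
tcp_rot: [3.141, -0.001, 0.041]
contact_force: [0.9, 0.7, 2.9]
grip_width: -0.0002
grip_force: 1.1
```

Call:
apply_moves:
  increments: "0 0 2 0; 0 0 0 0; 0 0 0 0"

```text
t: 23.03
ee_pos: [0.4781, -0.2227, 0.0767]
tcp_rot: [3.141, -0.002, 0.041]
contact_force: [-3.1, 3.1, 27.1]
grip_width: -0.0002
grip_force: 13.5
```

Call:
apply_moves:
  increments: "0 0 2 0; 0 0 0 0; 0 0 0 0"

```text
t: 23.28
ee_pos: [0.4783, -0.2228, 0.0759]
tcp_rot: [3.14, -0.003, 0.041]
contact_force: [-8.6, 7.1, 54.3]
grip_width: 0.0
grip_force: 26.7
```

The hard stop came at the predicted closed height. I'll lift clear and verify.

Call:
apply_moves:
  increments: "0 0 -5 0; 0 0 -20 0; 0 0 -30 0; 0 0 -35 0; 0 0 -35 0; 0 0 -35 0; 0 0 -35 0; 0 0 0 0; 0 0 0 0; 0 0 0 0"

```text
t: 24.12
ee_pos: [0.4771, -0.2222, 0.268]
tcp_rot: [-3.141, 0.0, 0.041]
contact_force: [0.4, 0.4, -0.2]
grip_width: -0.0001
grip_force: 0.0
```

```bash
python3 - <<'E'
from jig import *
s=sense();print(s['ee_pos'],s['tcp_rot'],s['contact_force'],s['t'])
w=get_image("wrist");C=cam("wrist",s);R,t=head(np.load("jig.npy"))
P=lambda m:proj(C,t+R@(np.array(m)/1e3))
for a in(1.2,1.3,1.45):print("bar",a,P((-30-68*np.sin(a),0,30+68*np.cos(a))).round(1))
print("shoulder top",P((0,0,12.5)).round(),"rear top",P((90,0,12.5)).round())
m=(w.max(2)<50).astype(np.uint8);k,l,st,ce=cv2.connectedComponentsWithStats(m)
for i in range(1,k):
    if st[i,4]>150:print(st[i],ce[i].round(1))
E
```

```text
[ 0.47712976 -0.22222843  0.26802731] [-3.14128638e+00  4.58264436e-04  4.09296206e-02] [ 0.39286363  0.38865661 -0.24242421] 24.1167
bar 1.2 [323.7 218.3]
bar 1.3 [323.7 214.8]
bar 1.45 [323.7 208.3]
shoulder top [324.  77.] rear top [323. -86.]
[  65    0   43   51 1607] [85.8 22.4]
[ 308    0   33   71 2253] [324.1  34.5]
[ 524  190  116  104 7123] [588.7 233.6]
[306 200  40  16 509] [325.5 208.7]
[    0   237   640   243 65555] [323.8 416.6]
[   0  270  167   26 3015] [ 68.5 282.3]
```

```bash
python3 - <<'E'
from jig import *
w=np.load("w9.npy");C9=cam("wrist",dict(ee_pos=np.array([.61804,-.21717,.22692]),tcp_rot=np.array([3.13982,-.00329,.0408])))
R,t=head(np.load("jig.npy"))
P=lambda x,d,z0:proj(C9,t+R@(np.array([x*np.cos(d)+(8)*np.sin(d),0,z0-x*np.sin(d)+8*np.cos(d)])/1e3)).round(1)
for d in(0,3,6):print(d,P(0,np.radians(d),2.5),P(90,np.radians(d),2.5))
m=(w.max(2)<50).astype(np.uint8);k,l,st,ce=cv2.connectedComponentsWithStats(m[:300])
for i in range(1,k):
    if st[i,4]>300:print(st[i],ce[i].round(1))
g=w.max(2)[270:300,310:336].mean(1).round().astype(int);print(g.tolist())
s=sense();w2=get_image("wrist");C=cam("wrist",s)
print(w2.max(2)[60:95,312:336].mean(1).round().astype(int).tolist())
print("plate edge/bridge rows",[proj(C,t+R@(np.array(p)/1e3)).round(1) for p in((0,40,0),(0,-40,0),(0,22,17),(0,-22,17),(0,0,10),(4,0,10))])
g=w2.max(2).astype(int)
for p in(0,40),(0,-40):
    c=int(proj(C,t+R@np.array([0,p[1]/1e3,0]))[0]);print(c,g[55:100,c-3:c+4].mean(1).round().astype(int).tolist())
for y in(22,-22):
    c=int(proj(C,t+R@np.array([0,y/1e3,.017]))[0]);print(c,g[55:110,c-3:c+4].mean(1).round().astype(int).tolist())
E
```

```text
0 [322.2 289.1] [321.8 184.6]
3 [322.2 288.7] [321.8 178.8]
6 [322.2 288.2] [321.8 173.5]
[  63  109   54  109 3259] [ 89.  163.6]
[ 304  160   38  125 4140] [322.8 221.2]
[22, 22, 22, 22, 22, 22, 22, 22, 22, 23, 23, 22, 22, 23, 37, 67, 83, 98, 132, 142, 142, 143, 146, 149, 155, 184, 219, 221, 218, 217]
[21, 21, 21, 21, 21, 21, 21, 21, 21, 27, 78, 148, 166, 155, 136, 130, 133, 142, 166, 197, 204, 205, 203, 202, 205, 207, 206, 204, 203, 202, 203, 202, 200, 197, 198]
plate edge/bridge rows [array([267.4,  68.1]), array([380.7,  68. ]), array([291.6,  78.9]), array([356.4,  78.8]), array([324. ,  74.3]), array([324. ,  68.6])]
267 [221, 211, 192, 143, 111, 107, 109, 118, 128, 135, 138, 139, 144, 166, 203, 209, 202, 184, 173, 166, 150, 141, 139, 140, 140, 140, 140, 140, 140, 140, 140, 140, 144, 152, 156, 156, 156, 156, 156, 156, 157, 158, 158, 158, 158]
380 [220, 220, 219, 220, 215, 190, 153, 140, 140, 142, 142, 161, 203, 212, 211, 211, 211, 211, 211, 211, 211, 211, 211, 211, 211, 212, 211, 212, 212, 212, 212, 212, 212, 212, 212, 212, 212, 212, 212, 212, 212, 212, 212, 212, 212]
291 [108, 108, 108, 107, 106, 105, 110, 126, 136, 139, 141, 142, 148, 155, 146, 139, 138, 138, 145, 156, 141, 130, 132, 148, 189, 202, 203, 200, 198, 194, 174, 145, 120, 101, 90, 85, 84, 83, 82, 81, 93, 124, 150, 171, 186, 188, 189, 190, 189, 186, 185, 184, 183, 181, 180]
356 [221, 220, 221, 222, 222, 211, 167, 140, 139, 139, 140, 146, 153, 142, 134, 133, 133, 141, 155, 144, 134, 136, 152, 189, 202, 204, 204, 203, 195, 158, 110, 85, 84, 85, 83, 82, 81, 81, 83, 89, 99, 122, 160, 192, 201, 202, 206, 207, 205, 204, 203, 201, 201, 201, 201]
```

The bar is at its fully closed angle (1.45), at pixel (325.5,208.7) against a prediction of 208.3. The shoulder appears 2–3 mm off the jaw, which is inside tolerance but close. I'll nudge the handle's rear end inward to be sure.

Call:
apply_moves:
  increments: "28 0 0 0; 28 0 0 0; 28 0 0 0; 28 0 0 0; 28 0 0 0; 28 0 0 0; 28 0 0 0; 27 0 0 0; 0 0 0 0; 0 0 0 0"

```text
t: 25.05
ee_pos: [0.7007, -0.2129, 0.2659]
tcp_rot: [-3.14, 0.003, 0.042]
contact_force: [-0.3, -1.3, -0.1]
grip_width: -0.0001
grip_force: 0.0
```

Call:
apply_moves:
  increments: "0 0 30 0; 0 0 30 0; 0 0 30 0; 0 0 30 0; 0 0 20 0; 0 0 13 0; 0 0 0 0; 0 0 0 0"

```text
t: 25.72
ee_pos: [0.6999, -0.2134, 0.1156]
tcp_rot: [-3.141, 0.001, 0.041]
contact_force: [-0.4, 0.0, 0.3]
grip_width: -0.0
grip_force: 0.0
```

Call:
apply_moves:
  increments: "-5 0 0 0; -5 0 0 0; -4 0 0 0; 0 0 0 0; 0 0 0 0"

```text
t: 26.13
ee_pos: [0.6862, -0.214, 0.1163]
tcp_rot: [3.141, -0.001, 0.041]
contact_force: [0.4, -0.1, -0.3]
grip_width: -0.0002
grip_force: 0.0
```

Call:
apply_moves:
  increments: "-3 0 0 0; -3 0 0 0; 0 0 0 0; 0 0 0 0"

```text
t: 26.47
ee_pos: [0.6802, -0.2141, 0.1155]
tcp_rot: [-3.142, 0.0, 0.041]
contact_force: [-0.7, 0.1, 0.6]
grip_width: -0.0003
grip_force: 0.0
```

Call:
apply_moves:
  increments: "-2 0 0 0; -2 0 0 0; 0 0 0 0; 0 0 0 0"

```text
t: 26.8
ee_pos: [0.6763, -0.2143, 0.1156]
tcp_rot: [3.142, -0.0, 0.041]
contact_force: [1.0, -0.1, 0.1]
grip_width: -0.0001
grip_force: 0.4
```

Call:
apply_moves:
  increments: "-2 0 0 0; -1 0 0 0; 0 0 0 0; 0 0 0 0"

```text
t: 27.13
ee_pos: [0.6753, -0.2147, 0.1167]
tcp_rot: [3.14, -0.005, 0.041]
contact_force: [9.0, 0.6, 4.0]
grip_width: 0.0003
grip_force: 5.3
```

Call:
apply_moves:
  increments: "-2 0 0 0; 0 0 0 0; 0 0 0 0"

```text
t: 27.38
ee_pos: [0.6748, -0.215, 0.1175]
tcp_rot: [3.139, -0.008, 0.041]
contact_force: [15.2, 1.6, 7.5]
grip_width: -0.0002
grip_force: 8.6
```

It goes rigid on contact, so the shoulder is seated. I'll retreat, lift and hand in.

Call:
apply_moves:
  increments: "8 0 0 0; 15 0 0 0; 15 0 0 0; 10 0 -10 0; 0 0 -30 0; 0 0 -30 0; 0 0 -30 0; 0 0 -20 0; 0 0 0 0; 0 0 0 0; 0 0 0 0"

```text
t: 28.3
ee_pos: [0.7188, -0.2124, 0.2344]
tcp_rot: [-3.141, 0.002, 0.041]
contact_force: [0.3, 0.2, -0.0]
grip_width: -0.0003
grip_force: 0.0
```

```bash
python3 - <<'E'
from jig import *
s=sense();w=get_image("wrist");C=cam("wrist",s);R,t=head(np.load("jig.npy"))
P=lambda m:proj(C,t+R@(np.array(m)/1e3)).round(1)
print(s['ee_pos'],s['contact_force'],P((0,0,10)),P((4,0,10)),P((0,40,0)),P((-97.5,0,38.2)))
c=int(P((0,0,10))[0]);r=int(P((0,0,10))[1]);print(r-20,w.max(2)[r-20:r+10,c-8:c+9].mean(1).astype(int).tolist() if r<470 else r)
print(hand_in())
E
```

```text
[ 0.71877856 -0.21237714  0.23442699] [ 0.31888039  0.23379316 -0.00958103] [323.7 406.7] [323.7 404.4] [272.6 394. ] [323.8 484.8]
386 [16, 17, 16, 16, 16, 16, 16, 16, 16, 17, 16, 16, 16, 17, 17, 18, 18, 18, 20, 38, 75, 97, 103, 103, 105, 107, 111, 123, 155, 180]
the job is handed in; nothing more can be done
None
```

The job is handed in with the narrow gauge seated to its shoulder in the empty jig's slot and the lever folded fully closed at about 1.45 rad, but the verdict isn't known, and I viewed 13 pictures against the limit of 10.

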